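Roll the thick dowel onto the marking line

TASK

Roll the thick dowel across the plywood board with your fingertips, pushing on its top, until it lies along the drawn line and centred over it, ready to be marked for sawing. It must roll there on the board, not be picked up or dragged, and it must lie still when you are done. Leave the thin dowel and everything else on the bench where it is.

Things in the scene. Friction and masses are not known exactly. Their poses are not given: they have to be found in the camera images.
- line (a point): middle of the straight dark line drawn across the fixed plywood board, on its level upper face, 12 mm above the bench. The line runs along x of this frame, 236 mm long, 4 mm wide; y is square to it in the board's face, z up. The board is 240 mm along x and 380 along y, the line across its middle; a wooden strip 14 mm wide, 12 mm tall runs along each end (y = -183 and 183 mm)
- dowel_center (a point): centre of the thick dowel: pale wooden cylinder 36 mm in diameter, 140 mm long, about 100 g, lying loose on the board 65 to 105 mm from the line, on either side, nearly parallel to it. Centre 18 mm above the board's face, top 36 mm. x is its long axis; y and z turn as it rolls. Pushed by a flat fingertip on its top it travels half as far as the fingertip and soon stops when let go
- dowel: the thick dowel itself; x along its length, z up at the start and turning with it as it rolls; the origin is a point on its surface (the underside at the start), so use dowel_center for its position
- thin_dowel_center (a point): centre of the thin dowel: pale wooden cylinder 20 mm in diameter, 140 mm long, lying loose on the board on the other side of the line, 65 to 105 mm from it; to be left alone. x is its long axis
- glue: white glue bottle, 52 mm in diameter, 130 mm tall, standing on the bench beyond one end of the board; origin at the centre of its underside; to be left alone
- parts_box: white open plastic box 85 x 120 x 45 mm with pencils and counters, on the bench beyond the board's far edge; origin at the centre of its underside; to be left alone
- square: try square lying flat on the bench beyond the other end of the board: dark wooden stock 20 x 110 x 16 mm, steel blade reaching 150 mm along x; origin under the middle of the stock; to be left alone

How it is judged:
On the way:
1. the thick dowel has rolled nearly half a turn (angle between dowel's own z axis and vertical above 2.2 rad).
At the end, for the whole second after the job is handed in: the thick dowel lies at rest on the board, its centre within 8 mm of the line measured square to it and within 50 mm of the line's middle along it, parallel to the line within 7 degrees (y of dowel_center in the frame of line between -0.008 and 0.008 m and x of dowel_center in the frame of line between -0.05 and 0.05 m and z of dowel_center in the frame of line between 0.014 and 0.022 m and angle between the x axis of dowel and the x axis of line, either way round below 0.12 rad and linear speed of dowel below 0.01 m/s); the robot touches nothing.
It fails at once if the thick dowel is lifted off the board (z of dowel_center in the frame of line above 0.028 m).
It fails at once if the thin dowel is moved (distance of thin_dowel_center from where it was at the start of the episode above 0.015 m).
It fails at once if the glue bottle is moved (distance of glue from where it was at the start of the episode above 0.02 m).
It fails at once if the parts box is moved (distance of parts_box from where it was at the start of the episode above 0.02 m).
It fails at once if the try square is moved (distance of square from where it was at the start of the episode above 0.02 m).
It also fails if it takes over 72 s, if anything falls off the work surface, if the arm or the gripper's body presses on something with over 40 N, if the wrist force passes 120 N, or if a joint passes its speed limit or range.

ROBOT

A 6-joint arm with a two-finger parallel gripper is mounted at the origin on the work surface. World frame = base frame: x ahead of the robot, y to its left, z up, the work surface at z = 0. Lengths are in m, angles in rad, forces in N, time in s.
With the tool pointing down it reaches from about 0.3 to 0.775 m from the base axis. Payload 14.6 kg.
Tool frame: the origin (TCP) lies on the centre line of the jaws, within the pads' length; the fingertips stand 19 mm ahead of it and the grasp point (between the pads) is the TCP; z points along the fingers, y is the direction in which the jaws open and shut (so a half turn about z gives the same grasp; the last joint's range is limited). The gripper opens to 94 mm and grips with 3 to 60 N. Pads are 16 mm wide; open, the fingers measure 119 mm over their backs; the gripper's body (75 mm by 177 mm) begins 78 mm behind the grasp point.
Start: joints at [1.13, 0.3, 1.521, -0, 1.321, -0.067], TCP at [0.201, 0.512, 0.224] pointing down, gripper open.
Joint ranges: [-3.03, 3.03], [-0.79, 2.21], [0.23, 2.52], [-1.04, 4.18], [0, 3.07], [-2.55, 2.55]. Speed limits (rad/s): [2.22, 2.22, 2.57, 3.14, 3.14, 3.14].

INTERFACE

Orientations are given as [roll, pitch, yaw] about the fixed x, y, z axes, in that order (R = Rz(yaw) Ry(pitch) Rx(roll)).
In Python, from station import ctrl gives the robot as it stands. The module is installed in compiled form; this text tells all that it offers.
- The arm moves only by the shell command python3 -m creep 'ROWS' [FORCE]. ROWS is a JSON object of lists of equal length, an entry for each row: "translation": the shift along the world's x, y, z in mm, a list of three; "yaw": the turn about the world's z in rad; "gripper": the closure in counts, from 0 (fully open) to 255 (shut). A call has 1 to 5 rows; each row is the pose to reach, as a shift and turn from the pose measured when the call began; what a row does not reach only later rows make up. A row lasts 1/12 s, in which the tool goes at most 41.7 mm and 7.16 degrees, less where a joint would pass 70% of its speed; a pose out of reach is approached as far as the arm can. A call with a gripper value outside its range is refused whole. The fingers move at their own pace and stop on an object; FORCE is the grip in N (left out, the last holds). Time passes only in rows, so rows that repeat a pose let the fingers close. It gives the time, the measured TCP pose, the force and the opening at its end, in the units of the state.
- ctrl.get_obs(): the state, without advancing time (a new reading comes with each control period).
- ctrl.camera(name): name is "scene" or "top" or "wrist"; returns a dict with "pixels" (480x640x3 uint8, red, green, blue), "depth" (480x640 float32, m along the optical axis (not along the pixel's ray), 0 where there is no reading), "fx", "fy", "cx", "cy" (pixels), "dist" ([k1, k2, p1, p2, k3] as OpenCV has them; the pictures are not rectified), "R" (3x3) and "t" (3): a world point X has camera coordinates R X + t; the wrist camera has in their place "tool_from_camera" (4x4, takes a point from camera to tool coordinates, whose origin is the TCP and whose axes are the flange's). Camera axes: x right, y down, z forward; pixel columns grow to the right and rows downward; lengths in m; the calibration is good to about 2 mm. A picture is of the moment at which its call begins: read the wrist's pose just before it.
- ctrl.hand_in(): hands the job in, once; it reports no verdict.
The state is a dict: "time_s": time; "qpos": joint angles; "joint_vel": joint speeds; "tau": joint torques, N m; "ee_pos": TCP position; "eef_rot": TCP orientation; "force": force on the tool from outside, world axes, zero at the start; "moment": the same for the moment, N m; "grip_width": finger opening in m.
Only numpy, scipy, OpenCV 4.12 (cv2) and the standard library are available. Lean on these libraries where they do the work, as an engineer would, in place of code of your own. Each camera call takes 0.05 s, during which the arm holds its last target. There are 200 camera calls.

## Working session

There is one attempt and no reset: what is moved stays moved. The work goes in short steps, Python scripts to look and compute and a shell command to move; the robot and the scene stay as the last step left them, time stands still between calls to the robot, and variables do not carry over. Pictures are saved under pics/ and viewed, about 8 in all and at most 12, crops included, and the job is handed in when it is done.

```bash
mkdir -p pics
python3 - <<'E'
from station import ctrl
import cv2
o=ctrl.get_obs();print({k:o[k] for k in('time_s','ee_pos','eef_rot','force','grip_width')})
for n in('top','scene'):
    c=ctrl.camera(n);cv2.imwrite(f'pics/{n}0.png',c['pixels'][:,:,::-1]);print(n,c['fx'],c['cx'],c['cy'],c['dist'],c['R'],c['t'])
E
```

```text
{'time_s': 0.0, 'ee_pos': array([0.2007262 , 0.51180033, 0.22388535]), 'eef_rot': array([-3.14043863e+00, -9.89478610e-05,  2.76779722e+00]), 'force': array([1.12778994, 0.2088115 , 0.20597834]), 'grip_width': 0.0937737737691778}
top 461.7558496168398 311.6370864064027 241.86437240900753 [-0.00481124  0.          0.          0.          0.        ] [[ 0.03707608 -0.99931151 -0.00136801]
 [-0.97882706 -0.03604024 -0.20149115]
 [ 0.20130312  0.00880954 -0.97948938]] [0.02229465 0.59246296 0.97352103]
scene 599.1579315644046 324.55137736835104 238.0662823861285 [-0.0235649  0.         0.         0.         0.       ] [[ 0.40674722  0.91342213  0.01472078]
 [ 0.76740039 -0.33289244 -0.54797744]
 [-0.49563428  0.23418503 -0.83636357]] [-0.27709145 -0.4199975   1.56119533]
```

View pics/top0.png

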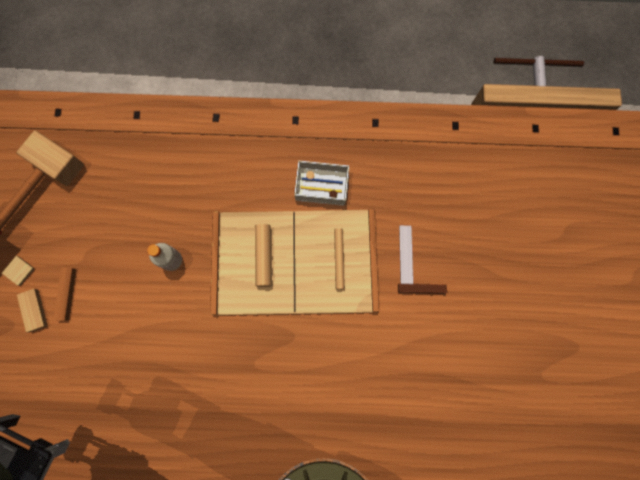

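The top view shows the board (cols 215–375), the line at col 295 (rows 211–312), the thick dowel at about (262,255) on the left (+y), and the thin one at about (339,258). Next I'll measure them.

```bash
cat > h.py <<'E'
from station import ctrl
import cv2, numpy as np
def rays(c,uv):
    K=np.array([[c['fx'],0,c['cx']],[0,c['fy'],c['cy']],[0,0,1]])
    p=cv2.undistortPoints(np.float64(uv).reshape(-1,1,2),K,np.float64(c['dist'])).reshape(-1,2)
    return np.c_[p,np.ones(len(p))]
def plane(c,uv,z):
    R=np.array(c['R']);o=-R.T@c['t'];d=rays(c,uv)@R
    return o+d*((z-o[2])/d[:,2])[:,None]
def cloud(c):
    uv=np.stack(np.meshgrid(np.arange(640),np.arange(480)),-1).reshape(-1,2)
    return ((rays(c,uv)*c['depth'].reshape(-1,1)-c['t'])@np.array(c['R'])).reshape(480,640,3)
def fit(P):
    vx,vy,x,y=cv2.fitLine(np.float32(P[:,:2]),cv2.DIST_L2,0,.01,.01).ravel()
    if vx<0: vx,vy=-vx,-vy
    return np.array([x,y]),np.array([vx,vy])
def measure():
    c=ctrl.camera('top');W=cloud(c);g=cv2.cvtColor(c['pixels'],cv2.COLOR_RGB2GRAY).astype(int)
    pts=[]
    for v in range(222,304):
        u=288+np.argmin(g[v,288:303]); w=np.clip(g[v,u-3:u+4].max()-g[v,u-3:u+4]-25,0,None)
        if w.sum()>20: pts.append((np.sum(w*np.arange(u-3,u+4))/w.sum(),v))
    L=plane(c,pts,.012); lc,ld=fit(L)
    ends=plane(c,[(295,211),(296,312)],.012)[:,0]; mx=ends.mean(); lc=lc+ld*(mx-lc[0])/ld[0]
    print('line mid',lc,'yaw',np.arctan2(ld[1],ld[0]),'ends x',ends,len(pts))
    n=np.array([-ld[1],ld[0]])
    rel=(W[...,:2]-lc); a=rel@ld; b=rel@n; on=(abs(a)<.115)&(abs(b)<.17)
    print('board z',np.median(W[...,2][on]))
    for nm,m in (('thick',on&(W[...,2]>.036)&(W[...,2]<.06)),):
        P=W[m]; pc,pd=fit(P); A=a[m]
        print(nm,m.sum(),'y_rel range',b[m].min(),b[m].max(),'mean',b[m].mean(),'x_rel',(A.min()+A.max())/2,A.max()-A.min(),'yaw',np.arctan2(pd[1],pd[0]),'world',pc,'ztop',np.percentile(P[:,2],95))
    return c,W,lc,ld
E
python3 - <<'E'
from h import *
c,W,lc,ld=measure()
n=np.array([-ld[1],ld[0]])
rel=W[...,:2]-lc
m=(abs(rel@ld)<.115)&(abs(rel@n)<.17)&(W[...,2]>.022)&(rel@n<-.02);P=W[m];print('thin',m.sum(),P.min(0),P.max(0))
c=plane(c,[(163,258)],.06);print('glue~',c)
E
```

```text
line mid [0.55583845 0.08434348] yaw 0.05585616 ends x [0.67461198 0.43706492] 82
board z 0.013919992542735508
thick 953 y_rel range -0.11060813590882058 0.08776780127644168 mean 0.06627415871384038 x_rel 0.0066094778053708975 0.15130105235599342 yaw 0.17733842 world [0.5612967  0.15102635] ztop 0.05128572137577995
thin 527 [ 0.4925275  -0.03033974  0.02209869] [ 0.63379629 -0.00642211  0.03891052]
glue~ [[0.54248727 0.37341566 0.06      ]]
```

View pics/scene0.png

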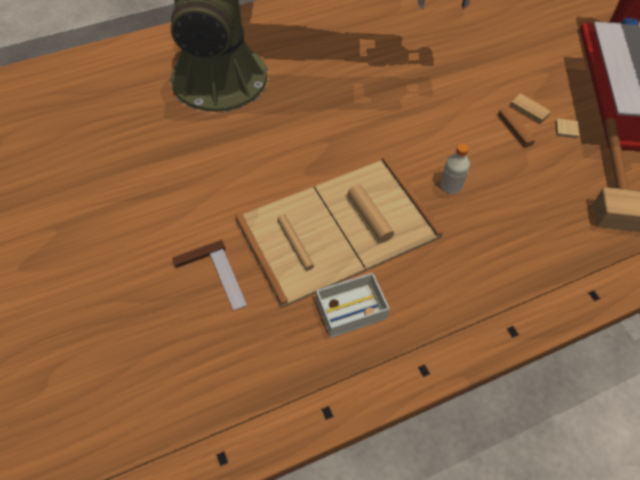

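```bash
sed -i "s/(W\[...,2\]>.036)/(W[...,2]>.040)\&(b>-.04)/" h.py
python3 - <<'E'
from h import *
c,W,lc,ld=measure()
# silhouette check by colour: centre-column of bright-edge dowel rows
n=np.array([-ld[1],ld[0]])
b=(W[...,:2]-lc)@n
for v in (232,245,258,271,282):
    s=[(u,round(W[v,u,2]*1e3)) for u in range(250,276,2)];print(v,s)
E
python3 - <<'E'
import cv2
i=cv2.imread('pics/top0.png')[200:320,200:390];cv2.imwrite('pics/crop0.png',cv2.resize(i,None,fx=4,fy=4,interpolation=cv2.INTER_CUBIC))
E
```

```text
line mid [0.55583845 0.08434789] yaw 0.055793993 ends x [0.67461198 0.43706492] 82
board z 0.0139382073042177
thick 853 y_rel range 0.052821880236897385 0.08732302883518708 mean 0.07000706946328344 x_rel 0.011080671755383034 0.1404560444975598 yaw 0.06993436 world [0.56192034 0.15480375] ztop 0.051298557528151684
232 [(250, 9), (252, 13), (254, 12), (256, 45), (258, 49), (260, 46), (262, 52), (264, 50), (266, 47), (268, 45), (270, 29), (272, 15), (274, 12)]
245 [(250, 14), (252, 13), (254, 13), (256, 47), (258, 47), (260, 50), (262, 48), (264, 48), (266, 47), (268, 43), (270, 37), (272, 10), (274, 15)]
258 [(250, 12), (252, 9), (254, 12), (256, 43), (258, 49), (260, 49), (262, 48), (264, 47), (266, 46), (268, 43), (270, 34), (272, 15), (274, 16)]
271 [(250, 15), (252, 13), (254, 11), (256, 45), (258, 46), (260, 50), (262, 46), (264, 48), (266, 47), (268, 45), (270, 38), (272, 14), (274, 13)]
282 [(250, 15), (252, 14), (254, 14), (256, 40), (258, 49), (260, 48), (262, 47), (264, 50), (266, 46), (268, 47), (270, 40), (272, 17), (274, 16)]
```

View pics/crop0.png

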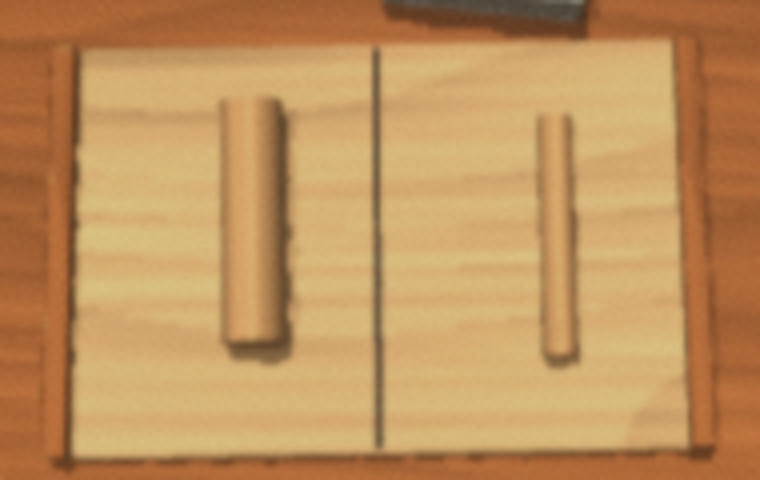

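The crop shows the thick dowel (cols 220–285) nearly parallel to the line (col 377): offset +70 mm in y, +11 mm along it. I'll approach from above, with the jaws opening along the dowel's length.

```bash
python3 -m creep '{"translation":[[35,-20,0],[70,-45,0],[105,-75,0],[140,-105,0],[175,-135,0]],"yaw":[-0.12,-0.24,-0.36,-0.48,-0.6],"gripper":[0,0,0,0,0]}'; python3 -m creep '{"translation":[[30,-25,0],[60,-55,-10],[90,-85,-20],[120,-115,-30],[150,-145,-40]],"yaw":[-0.11,-0.22,-0.33,-0.44,-0.54],"gripper":[0,0,0,0,0]}'
```

```text
time_s: 0.62
ee_pos: [0.3658, 0.3849, 0.224]
eef_rot: [-3.141, -0.0, 2.162]
force: [0.5, 0.4, 0.6]
grip_width: 0.0938
time_s: 1.03
ee_pos: [0.5116, 0.2434, 0.1853]
eef_rot: [-3.141, -0.0, 1.617]
force: [0.3, 0.9, 0.4]
grip_width: 0.0939
```

```bash
python3 -m creep '{"translation":[[20,-35,-20],[40,-65,-45],[51,-81,-75],[51,-81,-100],[51,-81,-100]],"yaw":[0.01,0.014,0.014,0.014,0.014],"gripper":[0,0,0,0,0]}'
python3 - <<'E'
from h import *
c=ctrl.camera('scene');i=c['pixels'][120:320,230:480,::-1];cv2.imwrite('pics/s1.png',cv2.resize(i,None,fx=3,fy=3))
print(ctrl.get_obs()['ee_pos'])
E
```

```text
time_s: 1.45
ee_pos: [0.5606, 0.1605, 0.08]
eef_rot: [-3.133, 0.001, 1.628]
force: [-0.5, -0.2, -1.6]
grip_width: 0.094
[0.56144765 0.16178895 0.08323301]
```

View pics/s1.png

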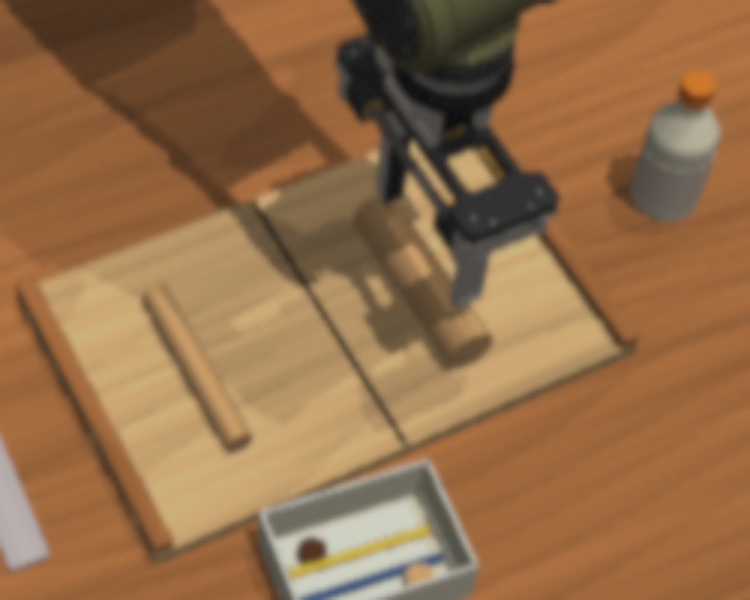

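The fingers sit over both ends of the dowel, just behind its top. Now lower until they touch.

```bash
python3 -m creep '{"translation":[[0,-1,-6],[0,-1,-12],[0,-1,-14],[0,-1,-15],[0,-1,-15]],"yaw":[0,0,0,0,0],"gripper":[0,0,0,0,0]}';  python3 -m creep '{"translation":[[0,0,-0.5],[0,0,-1],[0,0,-1.5],[0,0,-1.5]],"yaw":[0,0,0,0],"gripper":[0,0,0,0]}'
```

```text
time_s: 1.92
ee_pos: [0.5615, 0.1612, 0.0688]
eef_rot: [-3.137, 0.001, 1.63]
force: [0.3, 0.7, -0.6]
grip_width: 0.094
time_s: 2.25
ee_pos: [0.5616, 0.1613, 0.0674]
eef_rot: [-3.137, 0.0, 1.63]
force: [-0.5, -0.1, 1.3]
grip_width: 0.0942
```

```bash
python3 -m creep '{"translation":[[0,0,-0.5],[0,0,-1],[0,0,-1.3],[0,0,-1.3]],"yaw":[0,0,0,0],"gripper":[0,0,0,0]}'
```

```text
time_s: 2.58
ee_pos: [0.5618, 0.1614, 0.067]
eef_rot: [-3.138, 0.0, 1.63]
force: [-4.5, 0.1, 9.4]
grip_width: 0.0939
```

Contact with about 9 N. First stroke, 28 mm.

```bash
python3 -m creep '{"translation":[[0.4,-5,-1],[0.8,-11,-1],[1.2,-18,-1],[1.5,-24,-1],[1.6,-28,-1]],"yaw":[0,0,0,0,0],"gripper":[0,0,0,0,0]}'; python3 -m creep '{"translation":[[0,0,8],[0,0,16],[0,0,20],[0,0,20],[0,0,20]],"yaw":[0,0,0,0,0],"gripper":[0,0,0,0,0]}'
python3 - <<'E'
from h import *
print(ctrl.get_obs()['ee_pos']);c,W,lc,ld=measure()
cv2.imwrite('pics/t2.png',cv2.resize(c['pixels'][190:330,190:400,::-1],None,fx=3,fy=3))
E
```

```text
time_s: 3.0
ee_pos: [0.5637, 0.133, 0.0668]
eef_rot: [-3.139, 0.0, 1.63]
force: [0.1, -0.3, 5.5]
grip_width: 0.0942
time_s: 3.42
ee_pos: [0.5638, 0.1332, 0.0871]
eef_rot: [-3.139, 0.0, 1.63]
force: [-0.4, -0.2, -0.3]
grip_width: 0.0941
[0.563804   0.13321243 0.08709818]
line mid [0.55583845 0.08069149] yaw 0.16314696 ends x [0.67461198 0.43706492] 67
board z 0.3532905368536195Traceback (most recent call last):
  File "<stdin>", line 2, in <module>
  File "h.py", line 30, in measure
    P=W[m]; pc,pd=fit(P); A=a[m]
                  ~~~^^^
  File "h.py", line 14, in fit
    vx,vy,x,y=cv2.fitLine(np.float32(P[:,:2]),cv2.DIST_L2,0,.01,.01).ravel()
              ~~~~~~~~~~~^^^^^^^^^^^^^^^^^^^^^^^^^^^^^^^^^^^^^^^^^^^
cv2.error: OpenCV(4.12.0) /io/opencv/modules/imgproc/src/linefit.cpp:50: error: (-215:Assertion failed) count > 0 in function 'fitLine2D_wods'
```

The arm hides the dowel from the top camera, so I'll keep the line as measured and use the scene camera's depth.

```bash
cat >> h.py <<'E'
LC=np.array([.55584,.08434]);LD=np.array([np.cos(.0558),np.sin(.0558)]);LN=np.array([-LD[1],LD[0]])
def dow(cam='scene'):
    c=ctrl.camera(cam);W=cloud(c);r=W[...,:2]-LC;a=r@LD;b=r@LN;z=W[...,2]
    m=((abs(a)<.115)&(b>-.04)&(b<.12)&(z>.035)&(z<.056)).astype(np.uint8)
    m=cv2.morphologyEx(m,cv2.MORPH_OPEN,np.ones((3,3)))>0
    P=np.float64(np.c_[a[m],b[m],z[m]])
    from scipy.optimize import least_squares
    f=lambda p:np.hypot(P[:,1]-p[0]-p[1]*P[:,0],P[:,2]-p[2])-.018
    s=least_squares(f,[P[:,1].mean(),0,.03],loss='soft_l1',f_scale=.003).x
    mx=(P[:,0].min()+P[:,0].max())/2
    print(cam,m.sum(),'x',mx,'len',np.ptp(P[:,0]),'y',s[0]+s[1]*mx,'slope',s[1],'zc',s[2],'world',LC+LD*mx+LN*(s[0]+s[1]*mx))
    return c
E
python3 - <<'E'
from h import *
c=dow();cv2.imwrite('pics/s2.png',cv2.resize(c['pixels'][120:320,230:480,::-1],None,fx=3,fy=3))
E
```

```text
scene 715 x 0.01606227451505411 len 0.14151039208342558 y 0.05685669603826852 slope 0.01601526874711366 zc 0.029033061965500997 world [0.56870632 0.14200401]
```

View pics/s2.png

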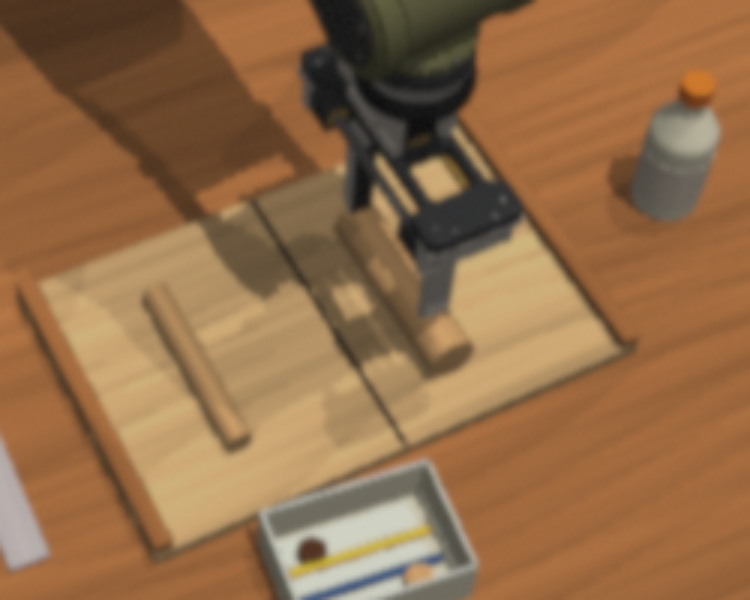

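It rolled 13–14 mm and stayed parallel. Second and third strokes.

```bash
python3 -m creep '{"translation":[[1,8,0],[2,15.5,-5],[2,15.5,-14],[2,15.5,-20],[2,15.5,-21]],"yaw":[0,0,0,0,0],"gripper":[0,0,0,0,0]}'; python3 -m creep '{"translation":[[0.4,-5,-1],[0.8,-11,-1],[1.2,-18,-1],[1.5,-24,-1],[1.6,-28,-1]],"yaw":[0,0,0,0,0],"gripper":[0,0,0,0,0]}'; python3 -m creep '{"translation":[[0,0,8],[0,0,16],[0,0,20],[0,0,20],[0,0,20]],"yaw":[0,0,0,0,0],"gripper":[0,0,0,0,0]}'; python3 -c "
from h import *
dow()"
```

```text
time_s: 3.93
ee_pos: [0.5656, 0.1493, 0.0664]
eef_rot: [-3.139, -0.0, 1.631]
force: [-12.8, 0.7, 31.0]
grip_width: 0.0944
time_s: 4.35
ee_pos: [0.5675, 0.1211, 0.0667]
eef_rot: [-3.14, -0.001, 1.631]
force: [-8.3, -1.1, 21.7]
grip_width: 0.0938
time_s: 4.77
ee_pos: [0.5674, 0.1212, 0.0865]
eef_rot: [-3.14, -0.001, 1.631]
force: [-0.1, -0.2, -0.7]
grip_width: 0.0941
scene 742 x 0.01600103508436314 len 0.14413561368225905 y 0.04162863968807682 slope 0.01238937675145727 zc 0.029301160670665623 world [0.56949446 0.12679624]
```

```bash
python3 -m creep '{"translation":[[0,7,0],[0.5,12.5,-5],[0.5,12.5,-14],[0.5,12.5,-19],[0.5,12.5,-20]],"yaw":[0,0,0,0,0],"gripper":[0,0,0,0,0]}'; python3 -m creep '{"translation":[[0.4,-5,-1],[0.8,-11,-1],[1.2,-18,-1],[1.5,-24,-1],[1.6,-28,-1]],"yaw":[0,0,0,0,0],"gripper":[0,0,0,0,0]}'; python3 -m creep '{"translation":[[0,0,8],[0,0,16],[0,0,20],[0,0,20],[0,0,20]],"yaw":[0,0,0,0,0],"gripper":[0,0,0,0,0]}'; python3 -c "
from h import *
dow()"
```

```text
time_s: 5.23
ee_pos: [0.5677, 0.1342, 0.0665]
eef_rot: [-3.139, -0.001, 1.632]
force: [-10.9, 0.5, 23.8]
grip_width: 0.0941
time_s: 5.65
ee_pos: [0.5696, 0.1059, 0.0667]
eef_rot: [-3.14, -0.001, 1.632]
force: [-8.1, 0.4, 19.5]
grip_width: 0.094
time_s: 6.07
ee_pos: [0.5695, 0.1061, 0.0865]
eef_rot: [-3.14, -0.001, 1.632]
force: [0.6, 0.1, -0.4]
grip_width: 0.0942
scene 754 x 0.016247211119215302 len 0.14186977428051592 y 0.025986451096036096 slope 0.009595892921696913 zc 0.02928814511243068 world [0.57061263 0.11119213]
```

```bash
python3 -m creep '{"translation":[[0,7,0],[0.5,11.5,-5],[0.5,11.5,-14],[0.5,11.5,-19],[0.5,11.5,-20]],"yaw":[0,0,0,0,0],"gripper":[0,0,0,0,0]}'; python3 -m creep '{"translation":[[0.4,-5,-1],[0.8,-11,-1],[1.2,-18,-1],[1.5,-24,-1],[1.6,-28,-1]],"yaw":[0,0,0,0,0],"gripper":[0,0,0,0,0]}'; python3 -m creep '{"translation":[[0,0,8],[0,0,16],[0,0,20],[0,0,20],[0,0,20]],"yaw":[0,0,0,0,0],"gripper":[0,0,0,0,0]}'; python3 -c "
from h import *
dow()"
```

```text
time_s: 6.53
ee_pos: [0.5698, 0.1179, 0.0666]
eef_rot: [-3.139, -0.001, 1.633]
force: [-10.5, -0.0, 25.5]
grip_width: 0.0938
time_s: 6.95
ee_pos: [0.5717, 0.0896, 0.0667]
eef_rot: [-3.14, -0.001, 1.633]
force: [-6.5, 0.1, 19.1]
grip_width: 0.0945
time_s: 7.37
ee_pos: [0.5716, 0.0898, 0.0865]
eef_rot: [-3.14, -0.001, 1.633]
force: [-0.4, -0.1, -0.3]
grip_width: 0.094
scene 711 x 0.015892805436753213 len 0.14131750707106952 y 0.010679673795083455 slope 0.010085916793655579 zc 0.029260296340481027 world [0.57111245 0.09588941]
```

```bash
python3 -m creep '{"translation":[[0,7,0],[0.5,10,-5],[0.5,10,-14],[0.5,10,-19],[0.5,10,-20]],"yaw":[0,0,0,0,0],"gripper":[0,0,0,0,0]}'; python3 -m creep '{"translation":[[0.3,-4,-1],[0.6,-9,-1],[0.8,-14,-1],[1,-17,-1],[1.1,-19,-1]],"yaw":[0,0,0,0,0],"gripper":[0,0,0,0,0]}'; python3 -m creep '{"translation":[[0,0,8],[0,0,30],[-10,15,60],[-35,40,90],[-60,75,110]],"yaw":[0,0,0,0,0],"gripper":[0,0,0,0,0]}'; python3 -m creep '{"translation":[[-30,35,10],[-60,70,20],[-90,105,20],[-120,140,20],[-150,170,20]],"yaw":[0,0,0,0,0],"gripper":[0,0,0,0,0]}';python3 - <<'E'
from h import *
dow();c=dow('top');measure()
cv2.imwrite('pics/t3.png',cv2.resize(c['pixels'][190:330,190:400,::-1],None,fx=3,fy=3))
E
```

```text
time_s: 7.83
ee_pos: [0.5719, 0.1, 0.0667]
eef_rot: [-3.139, -0.001, 1.633]
force: [-11.3, 0.2, 25.7]
grip_width: 0.0936
time_s: 8.25
ee_pos: [0.5732, 0.0808, 0.0668]
eef_rot: [-3.14, -0.001, 1.633]
force: [-8.0, -0.2, 21.3]
grip_width: 0.0943
time_s: 8.67
ee_pos: [0.5184, 0.148, 0.1737]
eef_rot: [-3.141, -0.001, 1.631]
force: [-0.0, 1.2, 0.3]
grip_width: 0.0939
time_s: 9.08
ee_pos: [0.3812, 0.3043, 0.1935]
eef_rot: [-3.141, -0.002, 1.631]
force: [-0.1, 0.5, -0.6]
grip_width: 0.094
scene 890 x 0.016149784456450034 len 0.14318128899283813 y 0.0005600674979391431 slope 0.013088685974281294 zc 0.029348957309771374 world [0.57193341 0.08579989]
top 931 x 0.012764325290005901 len 0.14071624039728808 y -0.0014461217625583865 slope 0.015014078052758374 zc 0.031508751787543914 world [0.56866511 0.08360801]
line mid [0.55583845 0.07100737] yaw -0.022605496 ends x [0.67461198 0.43706492] 79
board z 0.014004344746747896
thick 841 y_rel range -0.009228119230095939 0.033158593377883565 mean 0.012515881174515936 x_rel 0.012910371167213854 0.14124820431687324 yaw 0.06966267 world [0.5671948  0.08326969] ztop 0.0516083438739338
```

View pics/t3.png

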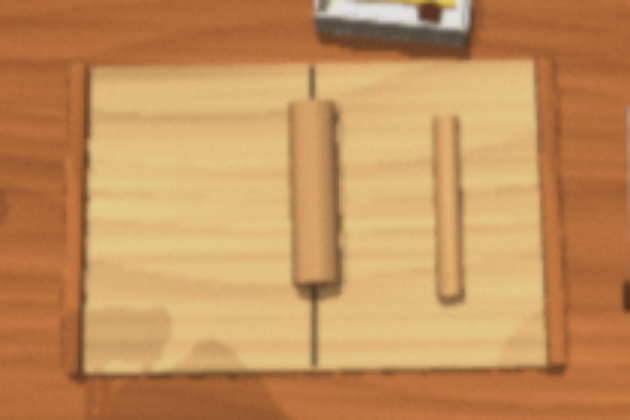

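The dowel lies over the line, with line ends visible above and below it at cols 312–314. The two cameras agree: +0.6 and −1.4 mm. I'll check it's still, then hand in.

```bash
python3 -m creep '{"translation":[[0,0,0],[0,0,0],[0,0,0],[0,0,0],[0,0,0]],"yaw":[0,0,0,0,0],"gripper":[0,0,0,0,0]}' && python3 -c "
from h import *
dow();dow('top');ctrl.hand_in()"
```

```text
time_s: 9.65
ee_pos: [0.3815, 0.3041, 0.1932]
eef_rot: [-3.14, -0.001, 1.634]
force: [-0.4, 0.2, -0.0]
grip_width: 0.0936
scene 877 x 0.01684657208053355 len 0.14195155495139805 y 0.00043719217083688553 slope 0.012660257246868367 zc 0.029281617260810824 world [0.57263597 0.08571606]
top 913 x 0.012519261653609233 len 0.1409254455511944 y -0.0013641638204631317 slope 0.018498363136567803 zc 0.03161185309616309 world [0.56841586 0.08367617]
the job is handed in; nothing more can be done
```

The thick dowel now lies still along the drawn line, and I've handed the job in. I rolled it there in five short strokes, with both open fingertips pressing on its top at about 5–30 N. It travelled about 70 mm, roughly 3.9 rad of roll worked out from that distance, not measured directly.

| Last check | Result | Limit |
|---|---|---|
| Offset square to the line | +0.4 mm (scene camera), −1.4 mm (top camera) | ±8 mm |
| Offset along the line | +17 mm (scene camera), +13 mm (top camera) | ±50 mm |
| Angle to the line | 0.013–0.018 rad | 0.12 rad |
| Movement between two looks about 0.6 s apart | within 1 mm, at the level of measurement noise | at rest |

The gripper was well clear of everything. In the last top view the thin dowel looked undisturbed; I didn't measure it, the glue bottle, the parts box or the try square afterwards.

- **Camera disagreement:** the two cameras differ by 2 mm square to the line and 4 mm along it, which is about calibration error.
- **Line re-detections discarded:** I tried to find the line again with the arm over it and later with the dowel on it. Both gave false results, so I used the line as first measured with a clear view.

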